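Nest the sample cups and show the set to the inspection camera

TASK

End-of-class kit check: nest the three steel sample cups in size order on the table, the medium one seated in the large one and the small one seated in the medium one. Then lift the whole nest (the large cup has a bar handle for this) and keep holding it up still in the air, with the centre of the large cup's mouth 20 cm straight in front of the inspection camera's lens, level with the lens, and the mouth tipped about 30 degrees from level towards the lens; the program finishes while still holding it there. Leave the stain bottle, the slide box and the specimen jar where they stand.

Things in the scene. Friction and masses are not known exactly. Their poses are not given: they have to be found in the camera images.
- large_cup: Large round open steel cup, 76 mm outer diameter at the rim (72 at the foot), 50 mm high, wall 3.5, base 8 mm thick, 130 g (all three cups 230 g). A straight bar handle sticks out level along its +y: 12 mm thick (along x), 24 tall (22 to 46 mm above the underside), its end 97 mm from the cup's axis. Starts upright, empty, on the table. Origin: centre of underside; z up.
- medium_cup: Medium round open steel cup without handle, 56 mm outer diameter at the rim (52 at the foot), 50 mm high, wall 3.5, base 8 mm thick, 60 g. Starts upright, empty, on the table. Origin: centre of underside; z up. Play inside the large cup 5 mm all round; seated, its rim stands 8 mm above the large cup's rim.
- small_cup: Small round open steel cup without handle, 36 mm outer diameter at the rim (32 at the foot), 50 mm high, wall 3.5, base 8 mm thick, 40 g. Starts upright, empty, on the table. Origin: centre of underside; z up. Play inside the medium cup 6 mm all round; seated, its rim stands 8 mm above the medium's. Medium and small start in either of two places.
- large_cup_handle (a point): Point to grip on the large cup's handle: middle of the bar's thickness and height, 78 mm from the cup's axis along the cup's +y and 34 mm above its underside. Same axes as the cup.
- large_cup_floor (a point): Centre of the large cup's inner floor, 8 mm above its underside.
- large_cup_rim (a point): Centre of the large cup's mouth, 50 mm above its underside.
- medium_cup_floor (a point): Centre of the medium cup's inner floor, 8 mm above its underside.
- lens (a point): Centre of the front glass of the inspection camera: white head (62 mm wide, 50 tall, top 225 mm above the table, back 103 mm behind the glass) with a black lens, on a steel post and white foot, fixed to the table on the robot's right. The lens is 200 mm above the table and looks level along this point's +y (away from the camera); z is up.
- show (a point): Point in the air where the centre of the large cup's mouth belongs: 200 mm straight in front of the lens, 200 mm above the table. Its z axis is the way the mouth should face: 30 degrees from vertical, leaning towards the lens.
- viewer: The whole inspection camera: foot plate 110 x 120 mm, 14 mm thick, post, head and lens. Origin: on the table, 45 mm behind and 200 mm below the lens glass; same axes as the lens point.
- stain_bottle: Bystander: amber glass bottle with a black cap, 36 mm diameter, 85 mm high. Origin: centre of its underside.
- slide_box: Bystander: shut wooden slide box, 92 x 102 mm, 33 mm high. Origin: centre of its underside.
- specimen_jar: Bystander: clear glass jar with a steel lid, 52 mm diameter, 60 mm high. Origin: centre of its underside.
Mind the look-alikes: they are no part of the job. Leave any blue or red look-alike of the medium_cup alone.

How it is judged (in metres and radians):
On the way:
1. the three cups are nested in size order while the large cup stands on the table (distance between medium_cup and large_cup_floor below 0.012 m and distance between small_cup and medium_cup_floor below 0.012 m and angle between the z axis of medium_cup and the z axis of large_cup, either way round below 0.2 rad and angle between the z axis of small_cup and the z axis of medium_cup, either way round below 0.2 rad and height (world z) of large_cup below 0.01 m and angle between large_cup's own z axis and vertical below 0.1 rad), for 0.2 s.
At the end, for the whole second after the job is handed in: All three cups seated in one another (within 12 mm of the next inner floor's centre), held still by the fingers, clear of table and camera; the large cup's mouth centre within 35 mm of the point 200 mm in front of the lens, its axis within 0.2 rad of the 30-degree lean to the lens (distance between medium_cup and large_cup_floor below 0.012 m and distance between small_cup and medium_cup_floor below 0.012 m and angle between the z axis of medium_cup and the z axis of large_cup, either way round below 0.2 rad and angle between the z axis of small_cup and the z axis of medium_cup, either way round below 0.2 rad and distance between large_cup_rim and show below 0.035 m and angle between the z axis of large_cup and the z axis of show, either way round below 0.2 rad and angle between large_cup's own z axis and vertical below 0.8 rad and height (world z) of large_cup above 0.09 m and contact force between large_cup and the fingers above 1 N and contact force between large_cup and viewer below 0.3 N and linear speed of large_cup below 0.03 m/s); the arm keeps its last pose, push and grip.
It fails at once if the stain bottle is moved more than 25 mm or tipped (distance of stain_bottle from where it was at the start of the episode above 0.025 m or angle between stain_bottle's own z axis and vertical above 0.3 rad).
It fails at once if the slide box is moved more than 25 mm or tipped (distance of slide_box from where it was at the start of the episode above 0.025 m or angle between slide_box's own z axis and vertical above 0.3 rad).
It fails at once if the specimen jar is moved more than 25 mm or tipped (distance of specimen_jar from where it was at the start of the episode above 0.025 m or angle between specimen_jar's own z axis and vertical above 0.3 rad).
It also fails if it takes over 72 s, if anything falls off the work surface, if the arm or the gripper's body presses on something with over 40 N, if the wrist force passes 120 N, or if a joint passes its speed limit or range.

ROBOT

A 7-joint arm with a two-finger parallel gripper is mounted at the origin on the work surface. World frame = base frame: x ahead of the robot, y to its left, z up, the work surface at z = 0. Lengths are in mm, angles in rad, forces in N, time in s.
With the tool pointing down it reaches from about 400 to 850 mm from the base axis. Payload 4.4 kg.
Tool frame: the origin (TCP) lies at the very end of the fingers, on their centre line; the grasp point (between the pads) lies arm.hold_point_z behind it (arm.hold_point_z is the distance from the TCP to the grasp point, in mm); y points along the fingers, x is the direction in which the jaws open and shut, and the axes are right-handed (so a half turn about y gives the same grasp; the last joint's range is limited). The gripper opens to 94 mm and grips with 3 to 60 N. Pads are 16 mm wide; open, the fingers measure 119 mm over their backs; the gripper's body (75 mm by 177 mm) begins 78 mm behind the grasp point.
Start: joints at [1.132, 0.628, 0.038, 1.517, -0.027, 0.996, -0.02], TCP at [236.775, -605.356, 205.478] pointing down, gripper open.
Joint ranges: [-3.06, 3.06], [-0.37, 2.12], [-1.25, 1.32], [0.18, 2.47], [-1.1, 4.24], [0.23, 1.98], [-2.94, 2.94]. Speed limits (rad/s): [2.57, 2.57, 3.14, 3.14, 3.14, 3.14, 3.14].

INTERFACE

Orientations are given as [roll, pitch, yaw] about the fixed x, y, z axes, in that order (R = Rz(yaw) Ry(pitch) Rx(roll)).
In Python, from workcell import arm gives the robot as it stands. The module is installed in compiled form; this text tells all that it offers.
- The arm moves only by the tool arm_command, never from a script. Its argument "targets" is a list of rows, each a list of 7 numbers: the opening, from 0 (shut) to 1 (fully open), then the shift along the tool's x, y, z in m, then the turn, a rotation vector about the tool's x, y, z in rad. A call has 1 to 5 rows; each row shifts and turns the commanded pose from where the row before left it, along the tool's axes as they then stand; what a row does not reach is not made up. A row lasts 1/8 s, in which the tool goes at most 62.5 mm and 10.7 degrees, less where a joint would pass 70% of its speed; a pose out of reach is approached as far as the arm can. A call with a gripper value outside its range is refused whole. The fingers move at their own pace and stop on an object; the grip force is fixed at half the most. Time passes only in rows, so rows that do not move let the fingers close. It gives the time, the measured TCP pose, the force and the opening at its end, in the units of the state.
- arm.get_obs(): the state, without advancing time (a new reading comes with each control period).
- arm.get_image(name): name is "side" or "top"; returns the picture (384x512x3 uint8, blue, green, red); there is no depth.
- arm.camera_params(name): a dict with "vfov" (degrees; the focal length in pixels is half the picture's height over the tangent of half this angle, whatever the lens; pixels are square), "cx", "cy" (the principal point, pixels), "position" and "rotation" of the camera in the world. Camera axes: x right, y down, z forward; pixel columns grow to the right and rows downward; lengths in mm; the calibration is good to about 2 mm. A picture is of the moment at which its call begins. camera_params takes no time and is no camera call.
- arm.finish_job(): hands the job in, once; it reports no verdict.
Trained networks look in the newest picture that a camera, given by its name, has taken for a name from the list of things; names that differ only in an ending like _2 or _b are one class to them, and where a whole thing is asked for, a point or a joint stands for the part that bears it (a point fixed in the world has none). Each returns a list of dicts, best first, with "p" (0 to 1); they miss things now and then, are a little off and sometimes report something else, mostly with a low value. They report only what shows in the picture. A call takes as long as a camera call. They do not tell look-alikes from the thing itself.
- arm.look_for(query, camera): "bbox" ([left, top, right, bottom] in pixels, round what is visible of it).
- arm.trace(query, camera): "mask" (384x512 bool, what is visible of it) and "bbox" ([left, top, right, bottom] in pixels, round what is visible of it).
- arm.place_of(query, camera): "pixel" ([row, column] in pixels: a listed point, or the origin of a listed thing).
The state is a dict: "time": time; "joints": joint angles; "qd": joint speeds; "joint_efforts": joint torques, N m; "ee_pos": TCP position; "orientation": TCP orientation; "contact_force": force on the tool from outside, world axes, zero at the start; "ft_torque": the same for the moment, N m; "width": finger opening in mm.
Only numpy, scipy, OpenCV 4.12 (cv2) and the standard library are available. Lean on these libraries where they do the work, as an engineer would, in place of code of your own. Each camera call takes 0.05 s, during which the arm holds its last target.

## Working session

There is one attempt and no reset: what is moved stays moved. The work goes in short steps, Python scripts to look and compute and a tool call to move; the robot and the scene stay as the last step left them, time stands still between calls to the robot, and variables do not carry over. Pictures are saved under pics/ and viewed, and the job is handed in when it is done.

Besides the shell and the picture viewer there is one more tool, called as name(argument=value, ...), one argument or row to a line, values as JSON. arm_command: Moves the arm, as the interface text tells. Its arguments: {"type":"object","properties":{"targets":{"type":"array","items":{"type":"array","items":{"type":"number"}}}},"required":["targets"]}

```bash
mkdir -p pics; ls; python3 - <<'E'
from workcell import arm
import cv2
print(arm.get_obs(), arm.hold_point_z)
for n in("side","top"):
    print(n,arm.camera_params(n)); cv2.imwrite(f"pics/{n}0.png",arm.get_image(n))
E
```

```text
pics
{'time': 0.0, 'joints': array([ 1.13219024,  0.62930365,  0.03845682,  1.51836226, -0.02701657,
        0.99628026, -0.02001389]), 'qd': array([ 9.65980183e-04,  3.30109600e-04,  1.30792319e-04,  1.31466003e-03,
       -5.75706103e-04, -7.37791443e-05,  1.46032836e-03]), 'joint_efforts': array([-4.28643052e-04, -5.49734759e+01,  1.14337943e+00, -1.86630160e+01,
       -5.22390590e-02,  2.38148833e-02,  1.50322585e-04]), 'ee_pos': array([ 236.53319194, -604.72819898,  204.58375128]), 'orientation': array([-1.57081299,  0.00183515, -1.19802506]), 'contact_force': array([ 0.60135434, -0.40302372,  0.13458903]), 'ft_torque': array([0.00776788, 0.00140619, 0.03378829]), 'width': 93.99680126080449} 18.8
side {'vfov': 45.488802388257795, 'cx': 253.67385506117938, 'cy': 189.52177733952772, 'position': array([-173.29660637,  686.36966182,  807.02835941]), 'rotation': array([-2.11681036,  0.0082037 , -2.36549331])}
top {'vfov': 49.93041918640846, 'cx': 252.73234158071054, 'cy': 194.8206019377113, 'position': array([ 300.64052916,  -57.21912384, 1452.17365543]), 'rotation': array([-2.94173177,  0.00642117, -1.56031611])}
```

View pics/top0.png

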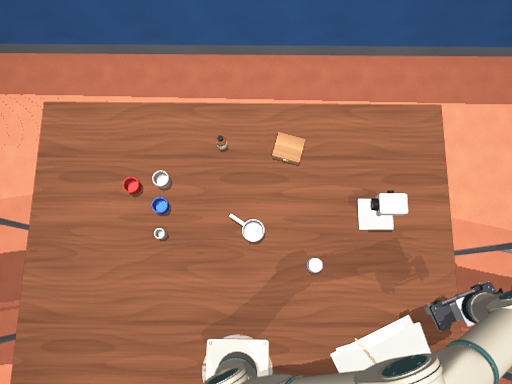

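View pics/side0.png

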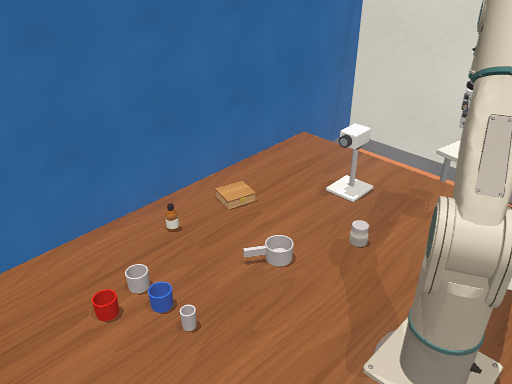

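```bash
cat > h.py <<'E'
import numpy as np, cv2
from scipy.spatial.transform import Rotation as R
from scipy.optimize import least_squares
def cam(arm,n):
    c=arm.camera_params(n); f=192/np.tan(np.radians(c['vfov']/2))
    return R.from_euler('xyz',c['rotation']).as_matrix(),c['position'],f,c['cx'],c['cy']
def ray(C,u,v):
    d=C[0]@np.array([(u-C[3])/C[2],(v-C[4])/C[2],1]); return d/np.linalg.norm(d)
def proj(C,P):
    p=(np.atleast_2d(P)-C[1])@C[0]; return np.c_[C[2]*p[:,0]/p[:,2]+C[3],C[2]*p[:,1]/p[:,2]+C[4]]
def tri(Cs,uvs):
    A=np.zeros((3,3));b=np.zeros(3)
    for C,uv in zip(Cs,uvs):
        d=ray(C,*uv);M=np.eye(3)-np.outer(d,d);A+=M;b+=M@C[1]
    X=np.linalg.solve(A,b); res=[np.linalg.norm((np.eye(3)-np.outer(ray(C,*uv),ray(C,*uv)))@(X-C[1])) for C,uv in zip(Cs,uvs)]
    return X,res
def onz(C,u,v,z):
    d=ray(C,u,v); return C[1]+d*(z-C[1][2])/d[2]
E
python3 - <<'E'
from workcell import arm
from h import *
np.set_printoptions(precision=1,suppress=True)
C={n:cam(arm,n) for n in("side","top")}
for q,z in [("large_cup",0),("large_cup_handle",34),("large_cup_rim",50),("medium_cup",0),("small_cup",0),("lens",200),("viewer",0),("specimen_jar",0),("stain_bottle",0),("slide_box",0)]:
    for n in C:
        for r in arm.place_of(q,n)[:4]:
            v,u=r['pixel']; print(q,n,round(r['p'],2),(round(u,1),round(v,1)),onz(C[n],u,v,z))
print(arm.get_obs()['time'])
E
```

```text
large_cup side 0.62 (278.0, 258.7) [460.6 -44.3   0. ]
large_cup top 0.59 (254.4, 229.8) [468.7 -52.    0. ]
large_cup_handle side 0.59 (248.0, 252.4) [508.4  22.4  34. ]
large_cup_handle top 0.81 (231.8, 216.2) [511.4  26.8  34. ]
large_cup_rim side 0.96 (281.0, 243.9) [456.1 -49.8  50. ]
large_cup_rim top 0.71 (255.8, 229.1) [465.3 -57.   50. ]
medium_cup side 0.96 (106.4, 313.1) [619.9 383.6  -0. ]
medium_cup side 0.78 (141.2, 287.4) [634.2 277.4  -0. ]
medium_cup side 0.61 (162.5, 306.5) [541.9 278.9   0. ]
medium_cup side 0.6 (138.6, 283.6) [650.7 274.2   0. ]
medium_cup top 0.81 (163.1, 178.7) [651.4 280.9   0. ]
medium_cup top 0.79 (163.2, 208.9) [540.4 274.6   0. ]
medium_cup top 0.55 (137.4, 185.6) [624.9 372.6   0. ]
small_cup side 0.74 (188.3, 324.9) [452.4 271.8   0. ]
small_cup top 0.47 (162.4, 232.2) [457.  272.9   0. ]
small_cup top 0.26 (161.7, 181.2) [642.  285.5   0. ]
lens side 0.79 (345.5, 141.1) [ 526.7 -423.2  200. ]
lens top 0.63 (371.3, 202.4) [ 533.7 -412.   200. ]
viewer side 0.75 (349.0, 190.5) [ 525.  -474.3    0. ]
viewer side 0.63 (357.6, 238.8) [ 354.8 -268.6    0. ]
viewer top 0.87 (365.6, 211.9) [ 536.4 -446.9    0. ]
specimen_jar side 0.96 (356.9, 238.1) [ 358.1 -270.     0. ]
specimen_jar top 0.63 (310.2, 265.8) [ 345.3 -246.8    0. ]
stain_bottle side 0.54 (174.6, 227.8) [778.4  63.8   0. ]
stain_bottle top 0.53 (222.1, 143.2) [787.9  70.2   0. ]
slide_box side 0.91 (235.2, 196.0) [ 777.2 -185.     0. ]
slide_box side 0.58 (281.6, 242.5) [ 500.7 -104.4    0. ]
slide_box top 0.88 (288.1, 152.0) [ 756.1 -172.9    0. ]
1.1
```

```bash
python3 - <<'E'
import cv2,numpy as np
a=cv2.imread("pics/top0.png")[160:280,110:350];b=cv2.imread("pics/side0.png")[200:340,80:320]
cv2.imwrite("pics/c1.png",cv2.resize(a,None,fx=3.3,fy=3.3,interpolation=cv2.INTER_CUBIC));cv2.imwrite("pics/c2.png",cv2.resize(b,None,fx=3.3,fy=3.3,interpolation=cv2.INTER_CUBIC))
E
```

```text
(no output)
```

View pics/c1.png

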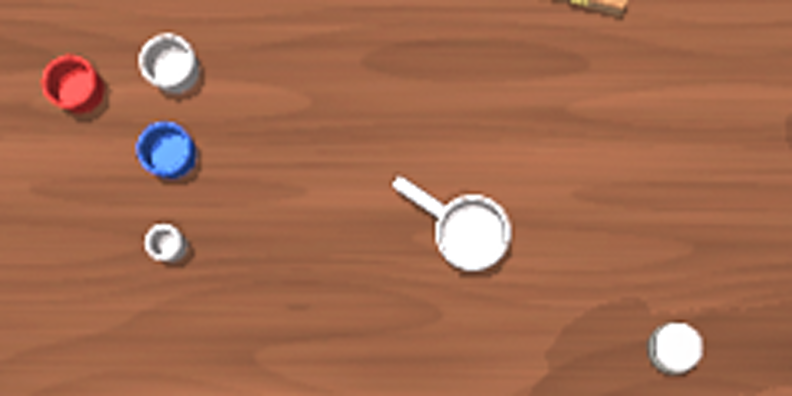

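View pics/c2.png

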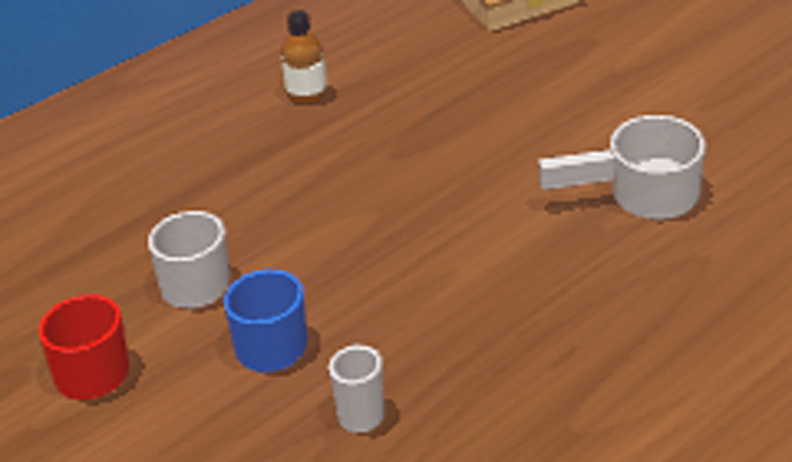

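```bash
cat >> h.py <<'E'
from scipy.optimize import minimize
t=np.linspace(0,2*np.pi,60)
def ring(r,z): return np.c_[r*np.cos(t),r*np.sin(t),0*t+z]
def cupparts(D,d,h=50,handle=False):
    ps=[np.r_[ring(d/2,0),ring(D/2,h)]]
    if handle: ps.append(np.array([[x,y,z] for x in(-6,6) for y in(30,97) for z in(22,46)],float))
    return ps
def render(C,parts,T,S=4):
    im=np.zeros((384*S,512*S),np.uint8)
    for p in parts:
        q=proj(C,p@T[0].T+T[1]); q=((q+.5)*S*16).astype(np.int32)
        cv2.fillConvexPoly(im,cv2.convexHull(q),255,shift=4)
    return cv2.resize(im,(512,384),interpolation=cv2.INTER_AREA)/255.
def fitcup(Cs,masks,parts,x0,yaw=False,fixz=None):
    def T(x): return (R.from_euler('z',x[3]).as_matrix() if yaw else np.eye(3)),np.array([x[0],x[1],x[2] if fixz is None else fixz])
    def f(x): return sum(np.abs(render(C,parts,T(x))-m).sum() for C,m in zip(Cs,masks))
    x0=np.array(x0,float); n=len(x0); s=np.vstack([x0]+[x0+np.eye(n)[i]*(6 if i<3 else .1) for i in range(n)])
    r=minimize(f,x0,method='Nelder-Mead',options=dict(initial_simplex=s,xatol=.05,fatol=.05))
    return r.x,r.fun
E
python3 - <<'E'
from workcell import arm
from h import *
np.set_printoptions(precision=2,suppress=True)
C={n:cam(arm,n) for n in("side","top")}
M={}
for n in C: arm.get_image(n)
for q,x0,parts in [("large_cup",[465,-50,0,.6],cupparts(76,72,50,True)),("medium_cup",[650,278,0],cupparts(56,52)),("small_cup",[455,272,0],cupparts(36,32)),("specimen_jar",[350,-255,0],[np.r_[ring(26,0),ring(26,60)]]),("stain_bottle",[783,67,0],None)]:
    ms=[]
    for n in C:
        rs=arm.trace(q,n); 
        c=proj(C[n],np.array(x0[:3])+[0,0,25])[0]
        best=[r for r in rs if np.hypot((r['bbox'][0]+r['bbox'][2])/2-c[0],(r['bbox'][1]+r['bbox'][3])/2-c[1])<14]
        print(q,n,[(round(r['p'],2),r['bbox'],r['mask'].sum()) for r in best]); ms.append(best[0]['mask'].astype(float) if best else None)
    if parts is None: continue
    if q=="large_cup": x0[3]=-1.0
    ok=[(C[n],m) for n,m in zip(C,ms) if m is not None]
    print(fitcup([o[0] for o in ok],[o[1] for o in ok],parts,x0,len(x0)==4))
    for c,m in ok: print('  single z0',fitcup([c],[m],parts,x0,len(x0)==4,0))
    M[q]=ms
C2=[C['side'],C['top']]
print('lens',tri(C2,[(345.5,141.1),(371.3,202.4)]))
for n in C: print(n,[(round(r['p'],2),r['bbox']) for r in arm.look_for('lens',n)],[(round(r['p'],2),r['bbox']) for r in arm.look_for('viewer',n)])
E
```

```text
large_cup side [(0.87, [241.6, 236.0, 295.9, 266.4], np.int64(993))]
large_cup top []
(array([470.71, -55.17,  -7.59,  -0.61]), np.float64(45.2235294117647))
  single z0 (array([464.98, -48.28,   3.9 ,  -0.6 ]), np.float64(50.035294117647055))
medium_cup side [(0.6, [127.7, 265.2, 147.5, 289.5], np.int64(515))]
medium_cup top [(0.81, [150.3, 168.9, 171.5, 184.5], np.int64(231))]
(array([644.3 , 280.99,   1.63]), np.float64(121.6627450980392))
  single z0 (array([647.34, 277.77,   4.07]), np.float64(86.94117647058823))
  single z0 (array([645.89, 282.52,   1.14]), np.float64(22.580392156862747))
small_cup side [(0.61, [183.3, 306.2, 195.6, 334.2], np.int64(373))]
small_cup top []
(array([450.48, 271.81,   0.9 ]), np.float64(20.419607843137253))
  single z0 (array([451.21, 271.34,   4.26]), np.float64(19.980392156862745))
specimen_jar side [(0.6, [348.3, 218.9, 367.6, 246.0], np.int64(439))]
specimen_jar top [(0.67, [305.4, 256.8, 322.4, 270.4], np.int64(182))]
(array([ 347.83, -254.08,    0.9 ]), np.float64(124.23137254901961))
  single z0 (array([ 349.17, -256.81,    2.18]), np.float64(69.2627450980392))
  single z0 (array([ 348.09, -250.91,   -1.63]), np.float64(48.635294117647064))
stain_bottle side [(0.53, [163.7, 203.2, 177.5, 232.6], np.int64(283))]
stain_bottle top []
lens (array([ 528.09, -414.26,  203.24]), [np.float64(5.928792522363654), np.float64(5.928792522363796)])
side [(0.61, [327.7, 124.4, 371.5, 201.7])] [(0.9, [329.4, 124.9, 370.0, 204.1]), (0.62, [182.8, 306.2, 193.6, 335.3])]
top [(0.6, [356.9, 188.5, 405.1, 228.9])] [(0.6, [355.3, 189.8, 408.4, 228.1])]
```

```bash
python3 - <<'E'
import cv2,numpy as np
a=cv2.imread("pics/top0.png")[180:240,345:420];b=cv2.imread("pics/side0.png")[115:210,310:390]
cv2.imwrite("pics/c3.png",np.hstack([cv2.resize(a,(400,320)),cv2.resize(b,(400,475))[:320]*0+cv2.resize(b,(400,320))]))
E
```

```text
(no output)
```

View pics/c3.png

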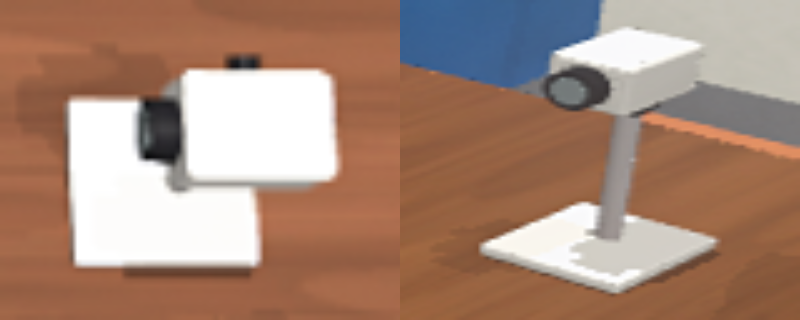

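```bash
cat >> h.py <<'E'
def seg(im,x0,C,parts=None,pad=30):
    h=cv2.cvtColor(im,cv2.COLOR_BGR2HSV).astype(int); m=((h[...,1]<70)&(h[...,2]>70)).astype(np.uint8)
    n,l,st,ce=cv2.connectedComponentsWithStats(m,connectivity=8)
    c=proj(C,np.array(x0[:3])+[0,0,25])[0]
    d=[np.hypot(*(ce[i]-c)) if 40<st[i][4]<4000 else 1e9 for i in range(n)]; i=int(np.argmin(d))
    k=(l==i).astype(np.uint8); cs,_=cv2.findContours(k,cv2.RETR_EXTERNAL,cv2.CHAIN_APPROX_NONE); o=np.zeros_like(k); cv2.drawContours(o,cs,-1,1,-1)
    return o.astype(float),d[i]
E
python3 - <<'E'
from workcell import arm
from h import *
np.set_printoptions(precision=2,suppress=True)
C={n:cam(arm,n) for n in("side","top")}
I={n:cv2.imread(f"pics/{n}0.png") for n in C}
ov={n:I[n].copy() for n in I}
for q,x0,parts in [("large_cup",[465,-50,0,-.6],cupparts(76,72,50,True)),("medium_cup",[650,278,0],cupparts(56,52)),("small_cup",[455,272,0],cupparts(36,32))]:
    ms=[]
    for n in C:
        m,d=seg(I[n],x0,C[n]); print(q,n,m.sum(),round(d,1)); ms.append(m); ov[n][m>0]=(0,255,0)
    Cs=list(C.values()); y=len(x0)==4
    print(fitcup(Cs,ms,parts,x0,y))
    for c,m in zip(Cs,ms): print('  single z0',fitcup([c],[m],parts,x0,y,0))
cv2.imwrite("pics/ov.png",np.hstack([cv2.resize(ov['side'][200:340,80:320],None,fx=1.6,fy=1.6),cv2.resize(ov['top'][150:290,110:350],None,fx=1.6,fy=1.6)]))
f=.1875
print('foot');
for p in [(67,98),(75,266),(261,262)]: print(onz(C['top'],345+p[0]*f,180+p[1]*f,14))
print('head')
for p in [(185,72),(328,70),(336,180),(180,183)]: print(onz(C['top'],345+p[0]*f,180+p[1]*f,225))
print('lens glass', onz(C['top'],345+140*f,180+130*f,200), )
fx,fy=80/400,95/320
print('lens side',(310+(568-400)*fx,115+93*fy),tri([C['top'],C['side']],[(345+140*f,180+130*f),(310+(569-400)*fx,115+93*fy)]))
E
```

```text
large_cup side 968.0 4.8
large_cup top 495.0 3.7
(array([462.73, -47.66,   2.37,  -0.58]), np.float64(86.9764705882353))
  single z0 (array([464.55, -50.27,   1.95,  -0.58]), np.float64(52.46274509803921))
  single z0 (array([463.75, -47.16,   2.42,  -0.58]), np.float64(29.16862745098039))
medium_cup side 585.0 1.4
medium_cup top 251.0 2.0
(array([642.18, 279.72,   2.87]), np.float64(62.15686274509804))
  single z0 (array([644.44, 278.14,   2.75]), np.float64(33.10980392156863))
  single z0 (array([644.38, 282.04,   1.81]), np.float64(16.219607843137254))
small_cup side 367.0 1.4
small_cup top 114.0 1.9
(array([448.65, 273.07,   3.1 ]), np.float64(38.654901960784315))
  single z0 (array([451.14, 271.16,   2.62]), np.float64(23.101960784313725))
  single z0 (array([449.96, 274.66,   3.95]), np.float64(10.329411764705881))
foot
[ 582.41 -416.8    14.  ]
[ 470.37 -417.56   14.  ]
[ 474.18 -539.23   14.  ]
head
[ 556.75 -431.62  225.  ]
[ 558.65 -512.79  225.  ]
[ 495.45 -513.27  225.  ]
[ 492.92 -425.59  225.  ]
lens glass [ 527.54 -411.6   200.  ]
lens side (343.6, 142.609375) (array([ 526.83, -412.6 ,  198.64]), [np.float64(1.1350907428652428), np.float64(1.13509074286517)])
```

View pics/ov.png

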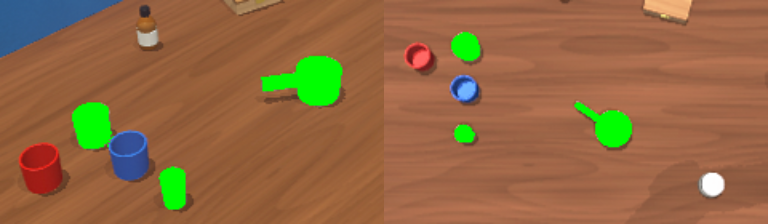

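Candidates for the medium cup (top picture): steel at (161,179), blue look-alike at (160,206) and red at (132,185). I choose the steel one, and both close crops confirm it. The small cup is at (160,233). The large cup is at (253,231), with its handle towards (231,215).

```bash
cat >> h.py <<'E'
def down(yaw): return R.from_euler('xyz',[-np.pi/2,0,yaw])
def plan(obs,P,Rt,n,g):
    p=np.array(obs['ee_pos'],float); q=R.from_euler('xyz',obs['orientation']); P=np.array(P,float)
    d=(q.inv()*Rt).as_rotvec(); print('dist',np.round(P-p,1),'turn',np.round(d,3))
    out=[]
    for i in range(n):
        k=n-i
        s=q.inv().apply((P-p)/k)/1000; w=(q.inv()*Rt).as_rotvec()/k
        s=np.round(s,4 if n<3 else 3); w=np.round(w,3 if n<3 else 2)
        p=p+q.apply(s*1000); q=q*R.from_rotvec(w); out.append([g,*map(float,s),*map(float,w)])
    for i in range(0,n,5): print(str(out[i:i+5]))
    print('ends',np.round(p,1))
def st(o): 
    return round(o['time'],2),np.round(o['ee_pos'],1),np.round(o['orientation'],3),'F',np.round(o['contact_force'],1),'w',round(o['width'],1),'j',np.round(o['joints'],2)
E
python3 - <<'E'
from workcell import arm
from h import *
o=arm.get_obs(); print(st(o))
plan(o,[644,280,150],down(.785),20,1)
E
```

```text
(1.9, array([ 236.8, -605.4,  205.5]), array([-1.571, -0.   , -1.198]), 'F', array([ 0.2,  0.5, -0.1]), 'w', 93.9, 'j', array([ 1.13,  0.63,  0.04,  1.52, -0.03,  1.  , -0.02]))
dist [407.2 885.4 -55.5] turn [ 0.    -1.983  0.   ]
[[1, -0.034, 0.003, 0.035, 0.0, -0.1, 0.0], [1, -0.03, 0.003, 0.038, 0.0, -0.1, 0.0], [1, -0.026, 0.003, 0.041, 0.0, -0.1, 0.0], [1, -0.022, 0.003, 0.044, 0.0, -0.1, 0.0], [1, -0.017, 0.003, 0.045, 0.0, -0.1, 0.0]]
[[1, -0.013, 0.003, 0.047, 0.0, -0.1, 0.0], [1, -0.008, 0.003, 0.048, 0.0, -0.1, 0.0], [1, -0.003, 0.003, 0.049, 0.0, -0.1, 0.0], [1, 0.002, 0.003, 0.049, 0.0, -0.1, 0.0], [1, 0.006, 0.003, 0.048, 0.0, -0.1, 0.0]]
[[1, 0.011, 0.003, 0.047, 0.0, -0.1, 0.0], [1, 0.016, 0.002, 0.046, 0.0, -0.1, 0.0], [1, 0.02, 0.003, 0.044, 0.0, -0.1, 0.0], [1, 0.025, 0.002, 0.042, 0.0, -0.1, 0.0], [1, 0.029, 0.003, 0.039, 0.0, -0.1, 0.0]]
[[1, 0.033, 0.002, 0.036, 0.0, -0.1, 0.0], [1, 0.036, 0.003, 0.033, 0.0, -0.1, 0.0], [1, 0.039, 0.002, 0.029, 0.0, -0.09, 0.0], [1, 0.042, 0.003, 0.026, 0.0, -0.1, 0.0], [1, 0.044, 0.002, 0.022, 0.0, -0.09, 0.0]]
ends [643.6 280.3 150.5]
```

arm_command(
  targets=[
    [1, -0.034, 0, 0.035, 0.0, -0.1, 0.0],
    [1, -0.03, 0, 0.038, 0.0, -0.1, 0.0],
    [1, -0.026, 0, 0.041, 0.0, -0.1, 0.0],
    [1, -0.022, 0, 0.044, 0.0, -0.1, 0.0],
    [1, -0.017, 0, 0.045, 0.0, -0.1, 0.0],
  ],
)

```text
time: 2.52
ee_pos: [339.3, -383.3, 205.7]
orientation: [-1.571, -0.001, -0.695]
contact_force: [1.9, -0.0, 0.2]
width: 94.3
```

arm_command(
  targets=[
    [1, -0.013, 0, 0.047, 0.0, -0.1, 0.0],
    [1, -0.008, 0, 0.048, 0.0, -0.1, 0.0],
    [1, -0.003, 0, 0.049, 0.0, -0.1, 0.0],
    [1, 0.002, 0, 0.049, 0.0, -0.1, 0.0],
    [1, 0.006, 0, 0.048, 0.0, -0.1, 0.0],
  ],
)

```text
time: 3.15
ee_pos: [441.5, -161.8, 205.8]
orientation: [-1.571, -0.001, -0.195]
contact_force: [0.2, -0.4, 0.5]
width: 93.7
```

arm_command(
  targets=[
    [1, 0.011, 0, 0.047, 0.0, -0.1, 0.0],
    [1, 0.016, 0, 0.046, 0.0, -0.1, 0.0],
    [1, 0.02, 0, 0.044, 0.0, -0.1, 0.0],
    [1, 0.025, 0, 0.042, 0.0, -0.1, 0.0],
    [1, 0.029, 0, 0.039, 0.0, -0.1, 0.0],
  ],
)

```text
time: 3.78
ee_pos: [543.0, 58.7, 205.7]
orientation: [-1.571, -0.001, 0.305]
contact_force: [0.1, 0.2, 1.4]
width: 93.9
```

arm_command(
  targets=[
    [1, 0.033, 0, 0.036, 0.0, -0.1, 0.0],
    [1, 0.036, 0, 0.033, 0.0, -0.1, 0.0],
    [1, 0.039, 0, 0.029, 0.0, -0.09, 0.0],
    [1, 0.042, 0, 0.026, 0.0, -0.1, 0.0],
    [1, 0.044, 0, 0.022, 0.0, -0.09, 0.0],
  ],
)

```text
time: 4.4
ee_pos: [644.5, 281.4, 205.5]
orientation: [-1.571, -0.0, 0.784]
contact_force: [0.1, 0.5, 0.1]
width: 94.2
```

arm_command(
  targets=[
    [0.9, -0.001, 0.035, 0, 0, 0, 0],
    [0.9, 0, 0.035, -0.001, 0, 0, 0],
    [0.9, 0, 0.03, 0, 0, 0, 0],
    [0.9, 0, 0, 0, 0, 0, 0],
  ],
)

```text
time: 4.9
ee_pos: [642.0, 277.6, 102.9]
orientation: [-1.569, 0.005, 0.782]
contact_force: [-0.2, 0.3, 0.0]
width: 84.6
```

```bash
python3 - <<'E'
from workcell import arm
from h import *
for n in("side","top"): cv2.imwrite(f"pics/{n}1.png",arm.get_image(n))
a=cv2.imread("pics/side1.png")[180:340,60:260]; b=cv2.imread("pics/top1.png")[130:260,80:240]
cv2.imwrite("pics/c4.png",np.hstack([cv2.resize(a,(400,320)),cv2.resize(b,(394,320))]))
print(st(arm.get_obs()))
E
```

```text
(5.0, array([644.2, 279.2, 106.3]), array([-1.571e+00, -1.000e-03,  7.820e-01]), 'F', array([ 0.1, -0.3, -0.1]), 'w', 84.2, 'j', array([-0.19,  0.85, -0.49,  1.43,  0.44,  0.97, -0.01]))
```

View pics/c4.png

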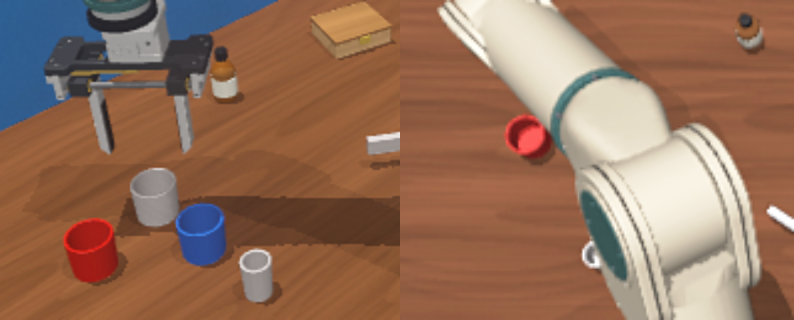

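The side view shows the fingers (tips at crop (108,150) and (185,150)) centred above the steel cup, between the red and blue ones. I'm descending to grip its top 11 mm.

arm_command(
  targets=[
    [0.9, 0, 0.03, 0, 0, 0, 0],
    [0.9, 0, 0.025, 0, 0, 0, 0],
    [0.9, 0, 0.012, 0, 0, 0, 0],
    [0.9, 0, 0, 0, 0, 0, 0],
  ],
)

```text
time: 5.5
ee_pos: [644.0, 279.0, 39.0]
orientation: [-1.571, -0.001, 0.782]
contact_force: [0.5, 0.6, -0.3]
width: 84.8
```

arm_command(
  targets=[
    [0.3, 0, 0, 0, 0, 0, 0],
    [0.3, 0, 0, 0, 0, 0, 0],
    [0.3, 0, 0, 0, 0, 0, 0],
    [0.3, 0, 0, 0, 0, 0, 0],
    [0.3, 0, 0, 0, 0, 0, 0],
  ],
)

```text
time: 6.12
ee_pos: [644.0, 279.0, 39.1]
orientation: [-1.571, -0.001, 0.782]
contact_force: [-0.4, -0.8, 4.4]
width: 54.9
```

arm_command(
  targets=[
    [0.3, 0, -0.01, 0, 0, 0, 0],
    [0.3, 0, -0.03, 0, 0, 0, 0],
    [0.3, 0, -0.04, 0, 0, 0, 0],
    [0.3, 0, 0, 0, 0, 0, 0],
  ],
)

```text
time: 6.62
ee_pos: [645.8, 280.4, 122.5]
orientation: [-1.573, -0.007, 0.782]
contact_force: [0.1, 0.0, -1.0]
width: 54.7
```

```bash
python3 - <<'E'
from workcell import arm
from h import *
im=arm.get_image("side"); cv2.imwrite("pics/c5.png",cv2.resize(im[150:340,60:320],(780,570)))
o=arm.get_obs();print(st(o))
plan(o,[464,-49,120],down(.3),9,.3)
E
```

```text
(6.67, array([644.5, 279.3, 120.2]), array([-1.572, -0.003,  0.782]), 'F', array([-1. , -0.2, -1.2]), 'w', 55.3, 'j', array([-0.19,  0.84, -0.49,  1.43,  0.43,  0.99, -0.  ]))
dist [-1.805e+02 -3.283e+02 -2.000e-01] turn [0.    0.482 0.003]
[[0.3, -0.04, -0.0, -0.012, 0.0, 0.05, 0.0], [0.3, -0.039, -0.0, -0.014, 0.0, 0.05, 0.0], [0.3, -0.039, -0.0, -0.016, 0.0, 0.05, 0.0], [0.3, -0.038, -0.0, -0.017, 0.0, 0.06, 0.0], [0.3, -0.037, -0.0, -0.02, -0.0, 0.05, 0.0]]
[[0.3, -0.035, -0.0, -0.022, -0.0, 0.06, 0.0], [0.3, -0.034, -0.0, -0.023, -0.0, 0.05, 0.0], [0.3, -0.033, -0.0, -0.025, -0.0, 0.06, 0.0], [0.3, -0.031, -0.001, -0.028, -0.0, 0.05, 0.0]]
ends [464.6 -49.2 120.3]
```

View pics/c5.png

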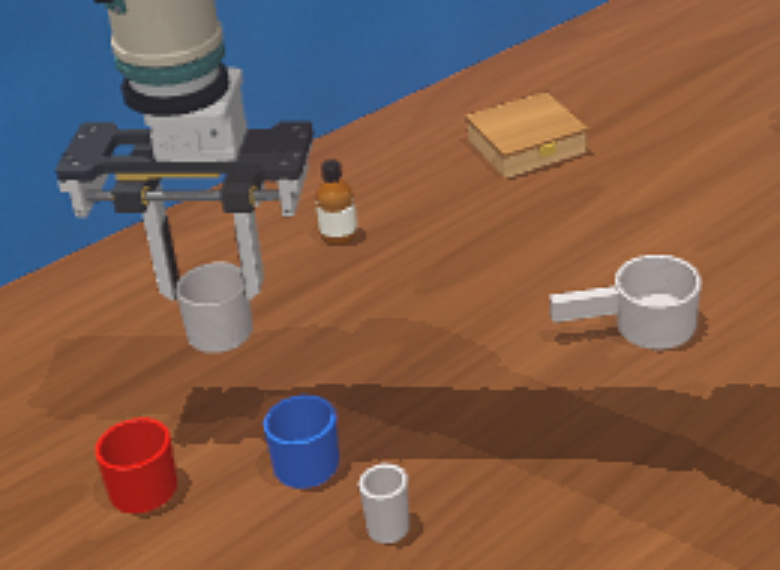

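The medium cup is held and hangs upright at crop (215,310). The blue and red cups are untouched.

arm_command(
  targets=[
    [0.3, -0.04, 0, -0.012, 0, 0.05, 0],
    [0.3, -0.039, 0, -0.014, 0, 0.05, 0],
    [0.3, -0.039, 0, -0.016, 0, 0.05, 0],
    [0.3, -0.038, 0, -0.017, 0, 0.06, 0],
    [0.3, -0.037, 0, -0.02, 0, 0.05, 0],
  ],
)

```text
time: 7.3
ee_pos: [541.2, 94.1, 117.4]
orientation: [-1.57, 0.002, 0.52]
contact_force: [0.4, -0.5, -0.8]
width: 54.8
```

arm_command(
  targets=[
    [0.3, -0.035, 0, -0.022, 0, 0.06, 0],
    [0.3, -0.034, 0, -0.023, 0, 0.05, 0],
    [0.3, -0.033, 0, -0.025, 0, 0.06, 0],
    [0.3, -0.031, 0, -0.028, 0, 0.05, 0],
    [0.3, 0, 0, 0, 0, 0, 0],
  ],
)

```text
time: 7.92
ee_pos: [460.6, -53.2, 117.5]
orientation: [-1.571, 0.005, 0.296]
contact_force: [0.7, 1.0, -0.8]
width: 55.0
```

```bash
python3 - <<'E'
from workcell import arm
from h import *
C=cam(arm,"side")
im=arm.get_image("side"); cv2.imwrite("pics/side2.png",im)
o=arm.get_obs();print(st(o))
# expected cup outlines at ee_pos
v=im.copy()
p=o['ee_pos']-[0,0,39]
big=cv2.resize(im,None,fx=4,fy=4,interpolation=cv2.INTER_CUBIC)
for r,z,P in [(26,0,p),(28,50,p),(38,50,np.array([464,-49,0])),(36,0,np.array([464,-49,0]))]:
    q=(proj(C,ring(r,z)+P)+.5)*4; cv2.polylines(big,[q.astype(np.int32)],True,(0,255,0),1)
cv2.imwrite("pics/c6.png",big[160*4:280*4,200*4:340*4])
E
```

```text
(7.97, array([462.4, -51. , 117.8]), array([-1.57 ,  0.002,  0.299]), 'F', array([-0.1,  0.3, -0.5]), 'w', 55.3, 'j', array([ 0.33,  0.53, -0.4 ,  2.1 ,  0.37,  0.58, -0.03]))
```

View pics/c6.png

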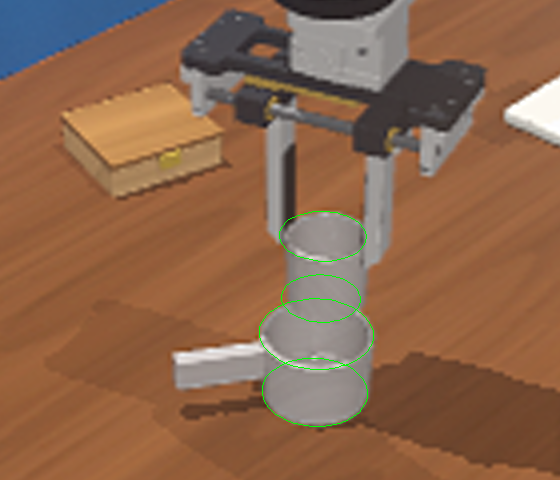

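arm_command(
  targets=[
    [0.3, 0.003, 0.02, 0.001, 0, 0, 0],
    [0.3, 0, 0.018, 0, 0, 0, 0],
    [0.3, 0, 0, 0, 0, 0, 0],
    [0.3, 0, 0, 0, 0, 0, 0],
  ],
)

```text
time: 8.48
ee_pos: [466.7, -47.0, 80.6]
orientation: [-1.57, -0.0, 0.303]
contact_force: [0.0, 0.2, 0.1]
width: 55.2
```

```bash
cat > ov.py <<'E'
from workcell import arm
from h import *
import sys
def ov(name,crop,circles,cn="side",S=4):
    C=cam(arm,cn); im=arm.get_image(cn); cv2.imwrite(f"pics/{name}_raw.png",im)
    o=arm.get_obs();print(st(o))
    big=cv2.resize(im,None,fx=S,fy=S,interpolation=cv2.INTER_CUBIC)
    for r,P in circles(o):
        q=(proj(C,ring(r,0)+np.array(P))+.5)*S; cv2.polylines(big,[q.astype(np.int32)],True,(0,255,0),1)
    l,t,r,b=[x*S for x in crop]; cv2.imwrite(f"pics/{name}.png",big[t:b,l:r])
    return o
E
python3 - <<'E'
from ov import *
o=ov("c7",(200,170,340,280),lambda o:[(26,o['ee_pos']-[0,0,39]),(28,o['ee_pos']+[0,0,11]),(38,[464.5,-50,50])])
plan(o,[465.5,-48.5,o['ee_pos'][2]],down(.3),1,.3)
E
```

```text
(8.53, array([466.9, -47.2,  80.9]), array([-1.571e+00, -1.000e-03,  3.030e-01]), 'F', array([ 0.7, -0.1,  0.6]), 'w', 55.2, 'j', array([ 0.28,  0.6 , -0.35,  2.12,  0.42,  0.49, -0.08]))
dist [-1.4 -1.3  0. ] turn [-0.     0.003  0.001]
[[0.3, -0.0017, -0.0, -0.0008, -0.0, 0.003, 0.001]]
ends [465.5 -48.5  80.9]
```

View pics/c7.png

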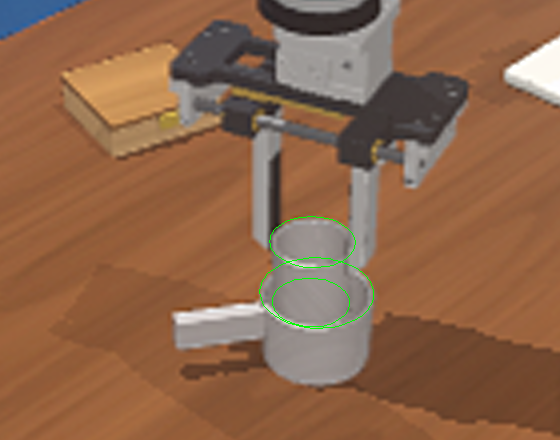

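arm_command(
  targets=[
    [0.3, -0.002, 0.005, -0.001, 0, 0, 0],
    [0.3, 0, 0.012, 0, 0, 0, 0],
    [0.3, 0, 0.01, 0, 0, 0, 0],
    [0.3, 0, 0.001, 0, 0, 0, 0],
    [0.3, 0, 0, 0, 0, 0, 0],
  ],
)

```text
time: 9.15
ee_pos: [464.6, -49.3, 52.3]
orientation: [-1.571, 0.0, 0.302]
contact_force: [-0.2, 0.1, -0.9]
width: 55.2
```

```bash
python3 - <<'E'
from ov import *
o=ov("c8",(200,170,340,280),lambda o:[(28,o['ee_pos']+[0,0,11]),(38,[464.5,-50,50])])
E
```

```text
(9.2, array([464.8, -49.3,  52.5]), array([-1.571, -0.   ,  0.302]), 'F', array([ 0.4, -0.3,  0.2]), 'w', 55.2, 'j', array([ 0.25,  0.65, -0.3 ,  2.14,  0.46,  0.41, -0.11]))
```

View pics/c8.png

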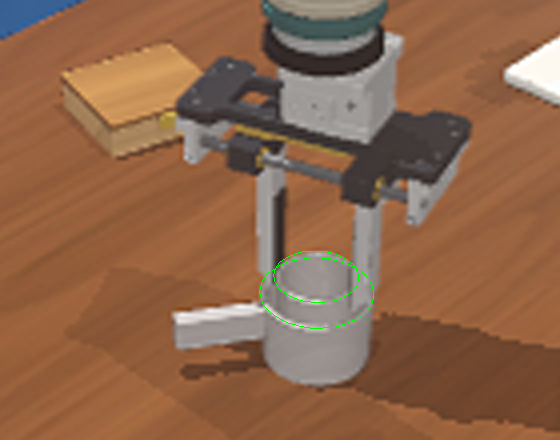

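The cup is inside the large one with no contact force. I'm releasing it, with a 5 mm drop, and then rising.

arm_command(
  targets=[
    [0.7, 0, 0, 0, 0, 0, 0],
    [0.75, 0, 0, 0, 0, 0, 0],
    [0.8, 0, 0, 0, 0, 0, 0],
    [0.8, 0, -0.03, 0, 0, 0, 0],
    [0.8, 0, -0.04, 0, 0, 0, 0],
  ],
)

```text
time: 9.82
ee_pos: [463.9, -49.3, 122.7]
orientation: [-1.57, 0.002, 0.302]
contact_force: [0.4, -0.4, 0.1]
width: 75.7
```

```bash
python3 - <<'E'
from ov import *
o=ov("c9",(200,170,340,280),lambda o:[(28,[464.5,-50,58]),(38,[464.5,-50,50])])
plan(o,[450,273,110],down(.8),8,.8)
E
```

```text
(9.88, array([467. , -49.2, 127.2]), array([-1.573, -0.005,  0.302]), 'F', array([ 0.3, -0.6,  2.6]), 'w', 75.0, 'j', array([ 0.34,  0.52, -0.41,  2.09,  0.37,  0.6 , -0.03]))
dist [-17.  322.2 -17.2] turn [ 0.004 -0.498  0.005]
[[0.8, 0.01, 0.002, 0.039, 0.0, -0.06, 0.0], [0.8, 0.012, 0.002, 0.038, 0.0, -0.06, 0.0], [0.8, 0.015, 0.002, 0.038, 0.0, -0.06, 0.0], [0.8, 0.017, 0.002, 0.037, 0.0, -0.06, 0.0], [0.8, 0.019, 0.002, 0.036, 0.0, -0.06, 0.0]]
[[0.8, 0.021, 0.002, 0.034, 0.0, -0.07, 0.0], [0.8, 0.023, 0.002, 0.033, 0.0, -0.06, 0.0], [0.8, 0.025, 0.003, 0.031, 0.0, -0.07, 0.0]]
ends [449.8 272.7 109.9]
```

View pics/c9.png

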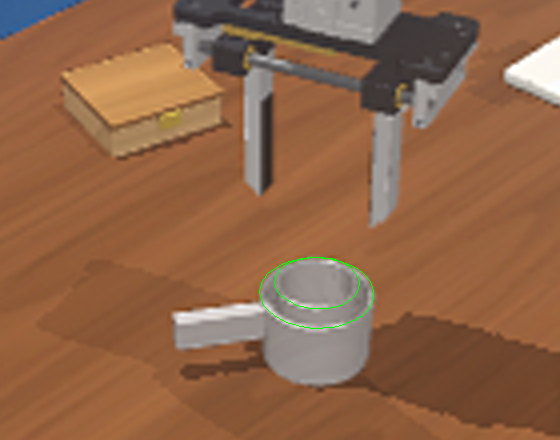

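Seated: the rim overlay at the 58 mm height matches. Next is the small cup.

arm_command(
  targets=[
    [0.65, 0.01, 0.001, 0.039, 0, -0.06, 0],
    [0.65, 0.012, 0.001, 0.038, 0, -0.06, 0],
    [0.65, 0.015, 0.001, 0.038, 0, -0.06, 0],
    [0.65, 0.017, 0.001, 0.037, 0, -0.06, 0],
    [0.65, 0.019, 0.001, 0.036, 0, -0.06, 0],
  ],
)

```text
time: 10.5
ee_pos: [454.1, 153.9, 117.5]
orientation: [-1.571, -0.0, 0.604]
contact_force: [0.4, 0.4, -0.3]
width: 61.0
```

arm_command(
  targets=[
    [0.65, 0.021, 0.001, 0.034, 0, -0.07, 0],
    [0.65, 0.023, 0.001, 0.033, 0, -0.06, 0],
    [0.65, 0.025, 0.001, 0.031, 0, -0.07, 0],
    [0.65, 0, 0, 0, 0, 0, 0],
    [0.65, 0, 0, 0, 0, 0, 0],
  ],
)

```text
time: 11.12
ee_pos: [447.4, 271.4, 114.2]
orientation: [-1.572, 0.001, 0.801]
contact_force: [0.4, -0.3, 0.4]
width: 61.1
```

```bash
python3 - <<'E'
from ov import *
o=ov("c10",(120,220,260,340),lambda o:[(18,[451.1,271.2,52]),(4,o['ee_pos'])])
plan(o,[450.5,272.8,80],down(.8),2,.65)
E
```

```text
(11.18, array([447.6, 270.9, 114.2]), array([-1.572e+00,  1.000e-03,  8.000e-01]), 'F', array([0.5, 0.5, 0.3]), 'w', 60.9, 'j', array([-0.27,  0.62, -0.5 ,  1.95,  0.46,  0.69, -0.25]))
dist [  2.9   1.9 -34.2] turn [ 0.001  0.    -0.001]
[[0.65, 0.0017, 0.0171, -0.0003, 0.0, 0.0, -0.001], [0.65, 0.0017, 0.0171, -0.0004, 0.001, 0.0, -0.0]]
ends [450.5 272.8  80. ]
```

View pics/c10.png

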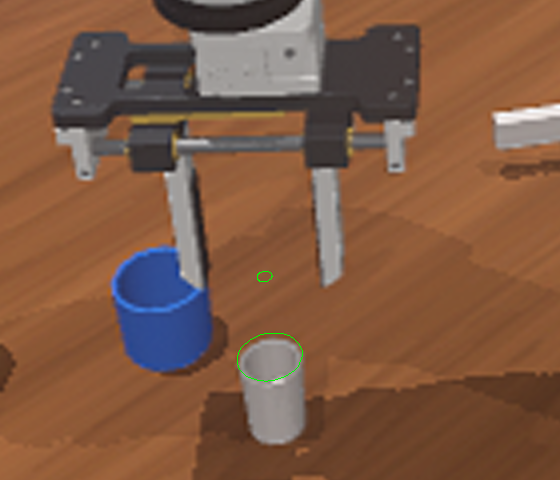

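arm_command(
  targets=[
    [0.65, 0.003, 0.03, 0, 0, 0, 0],
    [0.65, 0, 0.03, 0, 0, 0, 0],
    [0.65, 0, 0.015, 0, 0, 0, 0],
    [0.65, 0, 0, 0, 0, 0, 0],
  ],
)

```text
time: 11.68
ee_pos: [449.3, 273.5, 38.9]
orientation: [-1.571, 0.002, 0.801]
contact_force: [0.3, 0.2, -0.7]
width: 61.4
```

arm_command(
  targets=[
    [0.1, 0, 0, 0, 0, 0, 0],
    [0.1, 0, 0, 0, 0, 0, 0],
    [0.1, 0, 0, 0, 0, 0, 0],
    [0.1, 0, 0, 0, 0, 0, 0],
    [0.1, 0, 0, 0, 0, 0, 0],
  ],
)

```text
time: 12.3
ee_pos: [450.0, 274.8, 40.0]
orientation: [-1.571, -0.001, 0.802]
contact_force: [-0.6, -0.7, 6.2]
width: 34.4
```

arm_command(
  targets=[
    [0.1, 0, -0.01, 0, 0, 0, 0],
    [0.1, 0, -0.03, 0, 0, 0, 0],
    [0.1, 0, -0.045, 0, 0, 0, 0],
    [0.1, 0, 0, 0, 0, 0, 0],
  ],
)

```text
time: 12.8
ee_pos: [451.4, 276.3, 127.6]
orientation: [-1.572, -0.006, 0.802]
contact_force: [-0.1, 0.7, -0.8]
width: 35.2
```

```bash
python3 - <<'E'
from ov import *
o=ov("c11",(120,200,260,330),lambda o:[(18,o['ee_pos']+[0,0,11]),(16,o['ee_pos']-[0,0,39])])
plan(o,[464.6,-49,130],down(.3),9,.1)
E
```

```text
(12.85, array([450.5, 275.1, 125.9]), array([-1.572, -0.003,  0.802]), 'F', array([0.1, 0.6, 0.1]), 'w', 34.6, 'j', array([-0.26,  0.61, -0.52,  1.93,  0.45,  0.71, -0.24]))
dist [  14.1 -324.1    4.1] turn [0.    0.502 0.003]
[[0.1, -0.025, -0.001, -0.026, 0.0, 0.06, 0.0], [0.1, -0.023, -0.0, -0.028, -0.0, 0.06, 0.0], [0.1, -0.021, -0.001, -0.029, -0.0, 0.05, 0.0], [0.1, -0.02, -0.0, -0.03, -0.0, 0.06, 0.0], [0.1, -0.018, -0.001, -0.031, -0.0, 0.05, 0.0]]
[[0.1, -0.017, -0.0, -0.032, -0.0, 0.06, 0.0], [0.1, -0.015, -0.001, -0.033, -0.0, 0.05, 0.0], [0.1, -0.013, -0.0, -0.034, -0.0, 0.06, 0.0], [0.1, -0.011, -0.001, -0.034, -0.0, 0.05, 0.0]]
ends [464.4 -49.2 130.4]
```

View pics/c11.png

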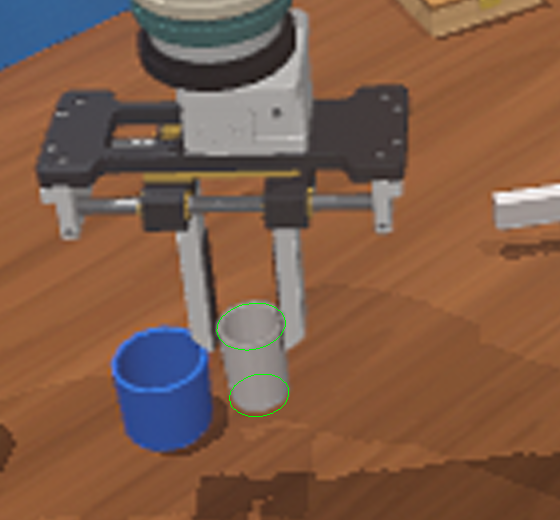

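arm_command(
  targets=[
    [0.1, -0.025, 0, -0.026, 0, 0.06, 0],
    [0.1, -0.023, 0, -0.028, 0, 0.06, 0],
    [0.1, -0.021, 0, -0.029, 0, 0.05, 0],
    [0.1, -0.02, 0, -0.03, 0, 0.06, 0],
    [0.1, -0.018, 0, -0.031, 0, 0.05, 0],
  ],
)

```text
time: 13.48
ee_pos: [457.1, 93.3, 123.5]
orientation: [-1.57, 0.002, 0.52]
contact_force: [0.9, -0.1, -0.3]
width: 34.8
```

arm_command(
  targets=[
    [0.1, -0.017, 0, -0.032, 0, 0.06, 0],
    [0.1, -0.015, 0, -0.033, 0, 0.05, 0],
    [0.1, -0.013, 0, -0.034, 0, 0.06, 0],
    [0.1, -0.009, 0, -0.032, 0, 0.05, 0],
    [0.1, 0, 0, 0, 0, 0, 0],
  ],
)

```text
time: 14.1
ee_pos: [463.7, -50.0, 123.3]
orientation: [-1.571, 0.003, 0.297]
contact_force: [0.8, 0.4, -1.4]
width: 34.5
```

arm_command(
  targets=[
    [0.1, 0, 0, 0, 0, 0, 0],
    [0.1, 0, 0, 0, 0, 0, 0],
  ],
)

```text
time: 14.35
ee_pos: [464.6, -45.7, 124.2]
orientation: [-1.57, 0.0, 0.304]
contact_force: [-0.4, -0.0, 0.8]
width: 35.0
```

```bash
python3 - <<'E'
from ov import *
o=ov("c12",(200,160,340,280),lambda o:[(18,o['ee_pos']+[0,0,11]),(16,o['ee_pos']-[0,0,39]),(28,[464.5,-50,58]),(38,[464.5,-50,50])])
plan(o,[464.8,-49,110],down(.3),1,.1)
E
```

```text
(14.4, array([464.7, -45.8, 124.3]), array([-1.57 ,  0.   ,  0.304]), 'F', array([-0.8, -0. , -0.6]), 'w', 35.2, 'j', array([ 0.33,  0.53, -0.42,  2.09,  0.37,  0.6 , -0.04]))
dist [  0.1  -3.2 -14.3] turn [-0.001  0.004 -0.   ]
[[0.1, -0.0009, 0.0143, -0.0031, -0.001, 0.004, -0.0]]
ends [464.8 -49.  110. ]
```

View pics/c12.png

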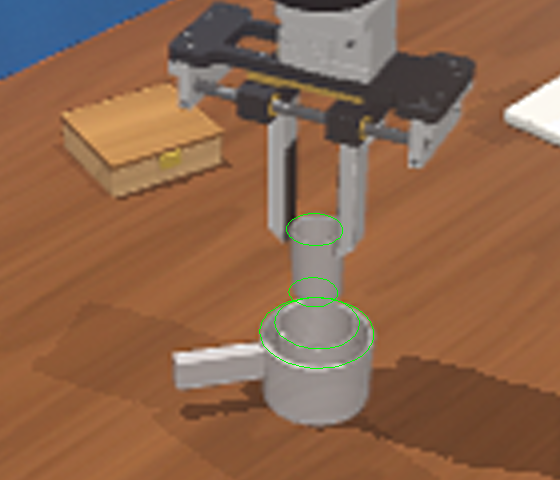

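arm_command(
  targets=[
    [0.1, 0, 0.01, -0.003, 0, 0, 0],
    [0.1, 0, 0.015, 0, 0, 0, 0],
    [0.1, 0, 0.012, 0, 0, 0, 0],
    [0.1, 0, 0, 0, 0, 0, 0],
    [0.1, 0, 0, 0, 0, 0, 0],
  ],
)

```text
time: 15.02
ee_pos: [466.0, -49.8, 87.6]
orientation: [-1.571, -0.0, 0.302]
contact_force: [-1.3, -0.3, 0.5]
width: 34.6
```

```bash
python3 - <<'E'
from ov import *
o=ov("c13",(200,160,340,280),lambda o:[(18,o['ee_pos']+[0,0,11]),(28,[464.5,-50,58])])
E
```

```text
(15.07, array([466.1, -49.8,  87.7]), array([-1.571e+00, -1.000e-03,  3.020e-01]), 'F', array([-0.4, -0. , -0.6]), 'w', 34.8, 'j', array([ 0.3 ,  0.59, -0.36,  2.11,  0.42,  0.51, -0.08]))
```

View pics/c13.png

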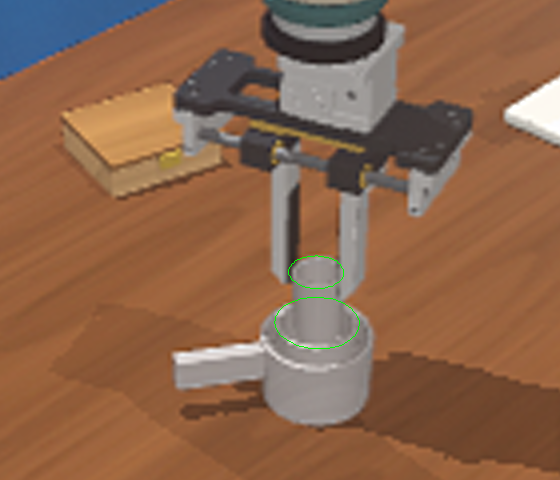

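arm_command(
  targets=[
    [0.1, 0, 0.01, 0.001, 0, 0, 0],
    [0.1, 0, 0.01, 0, 0, 0, 0],
    [0.1, 0, 0.007, 0, 0, 0, 0],
    [0.1, 0, 0, 0, 0, 0, 0],
    [0.1, 0, 0, 0, 0, 0, 0],
  ],
)

```text
time: 15.7
ee_pos: [465.6, -48.9, 60.5]
orientation: [-1.571, -0.0, 0.302]
contact_force: [-0.2, -0.5, 0.7]
width: 34.6
```

arm_command(
  targets=[
    [0.5, 0, 0, 0, 0, 0, 0],
    [0.55, 0, 0, 0, 0, 0, 0],
    [0.55, 0, 0, 0, 0, 0, 0],
    [0.55, 0, -0.025, 0, 0, 0, 0],
    [0.55, 0, -0.04, 0, 0, 0, 0],
  ],
)

```text
time: 16.32
ee_pos: [464.5, -48.9, 125.5]
orientation: [-1.57, 0.003, 0.302]
contact_force: [0.5, 0.4, -0.3]
width: 52.0
```

```bash
python3 - <<'E'
from ov import *
o=ov("c14",(200,160,340,280),lambda o:[(18,[464.5,-50,66]),(28,[464.5,-50,58]),(38,[464.5,-50,50])])
C={n:cam(arm,n) for n in("side","top")}
im=cv2.imread("pics/c14_raw.png")
m,d=seg(im,[464,-50,0],C['side']); print(m.sum())
parts=cupparts(76,72,50,True)+[ring(28,58)+0, ring(18,66)]
parts[2]=np.r_[ring(27,40),ring(28,58)];parts[3]=np.r_[ring(17,40),ring(18,66)]
print(fitcup([C['side']],[m],parts,[464,-50,0,-.58],True,0))
E
```

```text
(16.38, array([467.7, -48.7, 130.1]), array([-1.573, -0.005,  0.303]), 'F', array([1.3, 1. , 2.9]), 'w', 51.3, 'j', array([ 0.34,  0.52, -0.43,  2.08,  0.37,  0.61, -0.03]))
967.0
(array([464.5592505 , -49.85121761,   2.12549066,  -0.57768489]), np.float64(56.9921568627451))
```

View pics/c14.png

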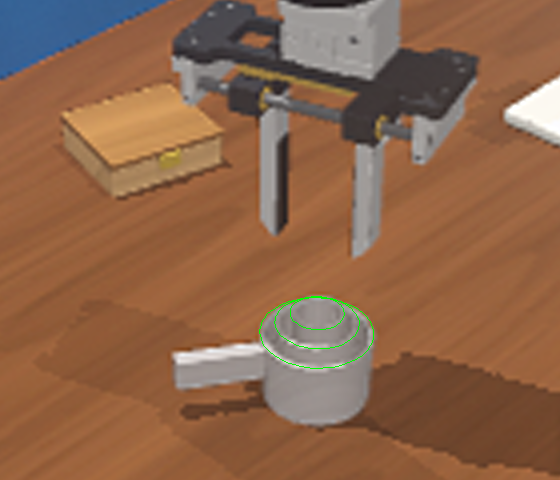

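Nested: all three rims match the 50, 58 and 66 mm rings, and the large cup has not moved. Before gripping the handle I'll fit a quick kinematic model, to choose a lift orientation that is comfortable for the joints.

```bash
cat > kin.py <<'E'
from h import *
import itertools
D=[([1.132,.628,.038,1.517,-.027,.996,-.02],[236.775,-605.356,205.478],[-1.571,0,-1.198]),
([-.19,.85,-.49,1.43,.44,.97,-.01],[644.2,279.2,106.3],[-1.571,-.001,.782]),
([-.19,.84,-.49,1.43,.43,.99,0],[644.5,279.3,120.2],[-1.572,-.003,.782]),
([.33,.53,-.4,2.1,.37,.58,-.03],[462.4,-51,117.8],[-1.57,.002,.299]),
([.28,.60,-.35,2.12,.42,.49,-.08],[466.9,-47.2,80.9],[-1.571,-.001,.303]),
([.25,.65,-.3,2.14,.46,.41,-.11],[464.8,-49.3,52.5],[-1.571,0,.302]),
([-.27,.62,-.5,1.95,.46,.69,-.25],[447.6,270.9,114.2],[-1.572,.001,.8]),
([-.26,.61,-.52,1.93,.45,.71,-.24],[450.5,275.1,125.9],[-1.572,-.003,.802]),
([.33,.53,-.42,2.09,.37,.6,-.04],[464.7,-45.8,124.3],[-1.57,0,.304]),
([.30,.59,-.36,2.11,.42,.51,-.08],[466.1,-49.8,87.7],[-1.571,-.001,.302])]
rx=lambda a:R.from_euler('y',a); rz=lambda a:R.from_euler('z',a)
def fk(j,p,s):
    q=R.identity(); x=np.zeros(3)
    seq=[('z',s[0]*j[0],(0,0,p[0])),('y',j[1],(p[4],0,0)),('z',s[1]*j[2],(0,0,p[1])),('y',j[3],(p[5],0,0)),('z',s[2]*j[4],(0,0,p[2])),('y',j[5],(p[6],0,0)),('z',s[3]*j[6],(0,0,p[3]))]
    x=np.zeros(3)
    for ax,a,l in seq:
        q=q*R.from_euler(ax,a); x=x+q.apply(l)
    return x,q
# tool y = chain z ; tool x = chain x*c
TO=lambda c:R.from_euler('z',c)*R.from_matrix(np.array([[1,0,0],[0,0,-1],[0,1,0]],float))
E
python3 - <<'E'
from kin import *
np.set_printoptions(precision=3,suppress=True)
best=[]
for s in itertools.product([1,-1],repeat=4):
    e=0
    for c in (0,np.pi):
        e=np.mean([ (R.from_euler('xyz',o).inv()*(fk(j,[0]*7,s)[1]*TO(c))).magnitude() for j,_,o in D]); best.append((e,s,c))
best.sort(key=lambda b:b[0]); print(best[:4])
e,s,c=best[0]
f=lambda p:np.concatenate([fk(j,p,s)[0]-x for j,x,_ in D])
r=least_squares(f,[330,400,400,250,0,0,0]); print(r.x,np.abs(r.fun).max(),np.sqrt(np.mean(r.fun**2)))
E
```

```text
[(np.float64(0.006926733750699886), (-1, -1, -1, -1), 3.141592653589793), (np.float64(0.1755735787749439), (-1, -1, -1, 1), 3.141592653589793), (np.float64(0.6534050426933766), (-1, -1, 1, 1), 3.141592653589793), (np.float64(0.6534742625589626), (-1, 1, -1, 1), 3.141592653589793)]
[-203.641  578.589  397.019 -169.413   28.331   -6.478   52.437] 26.557397462536784 5.849771520662738
```

```bash
python3 - <<'E'
from kin import *
from workcell import arm
np.set_printoptions(precision=2,suppress=True)
s=(-1,)*4;c=np.pi
pr=np.array([340,400,400,280,0,0,0.])
f=lambda p:np.concatenate([np.concatenate([fk(j,p,s)[0]-x for j,x,_ in D])/5,(p-pr)/[60,60,60,60,20,20,30]])
r=least_squares(f,pr);p=r.x; print(p,np.abs(np.concatenate([fk(j,p,s)[0]-x for j,x,_ in D])).max())
np.save('p.npy',p)
lo=np.array([-3.06,-.37,-1.25,.18,-1.1,.23,-2.94])+.1;hi=np.array([3.06,2.12,1.32,2.47,4.24,1.98,2.94])-.1
j0=np.array([.33,.53,-.42,2.09,.37,.6,-.04])
sh=np.array([523.5,-212,200]); T=R.from_euler('x',np.pi/6)
for psi in np.arange(-3.0,3.2,.3):
    # grip point on cup: handle dir
    Rc=T*R.from_euler('z',psi) # cup frame
    org=sh-Rc.apply([0,0,50]); tcp=org+Rc.apply([0,58,34-18.8])
    Rt=T*down(psi)
    def g(j):
        x,q=fk(j,p,s); return np.concatenate([(x-tcp)/10,(Rt.inv()*(q*TO(c))).as_rotvec()*10,(j-j0)*.05])
    b=min((least_squares(g,np.clip(j0+d,lo,hi),bounds=(lo,hi)) for d in (0,np.array([.3,.3,.3,-.3,-.5,.3,1]),np.array([-.3,.3,-.5,-.3,1.5,.3,-1]))),key=lambda b:b.cost)
    print(round(psi,2),round(b.cost,3),b.x,np.round(tcp))
E
```

```text
[281.18 579.65 395.97 318.65  26.39  -7.32  50.81] 27.004495180578004
-3.0 6.116 [ 1.09  0.94 -1.15  1.69  0.64  1.06  2.84] [ 532. -244.  141.]
-2.7 0.006 [ 0.6   0.8   0.09  1.54 -0.5   1.2  -1.75] [ 548. -240.  144.]
-2.4 0.005 [ 0.62  0.8   0.01  1.51 -0.46  1.19 -1.53] [ 563. -232.  148.]
-2.1 0.004 [ 0.63  0.8  -0.07  1.5  -0.41  1.18 -1.3 ] [ 574. -220.  155.]
-1.8 0.003 [ 0.65  0.79 -0.15  1.49 -0.37  1.17 -1.07] [ 580. -206.  163.]
-1.5 0.002 [ 0.67  0.77 -0.23  1.51 -0.33  1.15 -0.84] [ 581. -191.  172.]
-1.2 0.002 [ 0.7   0.76 -0.32  1.53 -0.28  1.13 -0.61] [ 578. -176.  180.]
-0.9 0.002 [ 0.74  0.74 -0.41  1.57 -0.23  1.1  -0.37] [ 569. -163.  188.]
-0.6 0.001 [ 0.79  0.73 -0.5   1.61 -0.18  1.07 -0.13] [ 556. -153.  194.]
-0.3 0.001 [ 0.85  0.73 -0.61  1.65 -0.12  1.05  0.1 ] [ 541. -147.  198.]
-0.0 0.001 [ 0.92  0.73 -0.72  1.69 -0.05  1.02  0.33] [ 524. -144.  199.]
0.3 0.002 [ 0.99  0.75 -0.84  1.73  0.04  1.01  0.55] [ 506. -147.  198.]
0.6 0.002 [ 1.07  0.79 -0.96  1.76  0.13  1.    0.76] [ 491. -153.  194.]
0.9 0.003 [ 1.13  0.84 -1.07  1.78  0.23  1.01  0.97] [ 478. -163.  188.]
1.2 0.004 [ 1.18  0.89 -1.15  1.78  0.32  1.04  1.2 ] [ 469. -176.  180.]
1.5 0.005 [ 1.2   0.91 -1.15  1.77  0.34  1.05  1.51] [ 466. -191.  172.]
1.8 0.007 [ 1.21  0.93 -1.15  1.75  0.36  1.06  1.82] [ 467. -206.  163.]
2.1 0.008 [ 1.21  0.96 -1.15  1.72  0.38  1.08  2.13] [ 473. -220.  155.]
2.4 0.01 [ 1.21  0.99 -1.15  1.68  0.41  1.11  2.43] [ 484. -232.  148.]
2.7 0.012 [ 1.19  1.01 -1.15  1.63  0.42  1.13  2.73] [ 499. -240.  144.]
3.0 1.073 [ 1.14  1.   -1.15  1.62  0.5   1.14  2.84] [ 515. -244.  141.]
```

Keeping the handle's present heading (yaw −0.58) sits mid-range for the joints. Going over the handle.

```bash
python3 - <<'E'
from ov import *
o=arm.get_obs()
plan(o,[496,-0.4,110],down(-.578),8,.55)
E
```

```text
dist [ 28.3  48.3 -20.1] turn [-0.     0.88   0.006]
[[0.55, 0.005, 0.003, 0.005, -0.0, 0.11, 0.0], [0.55, 0.005, 0.002, 0.005, -0.0, 0.11, 0.0], [0.55, 0.004, 0.003, 0.006, -0.0, 0.11, 0.0], [0.55, 0.003, 0.002, 0.006, -0.0, 0.11, 0.0], [0.55, 0.003, 0.003, 0.006, -0.0, 0.11, 0.0]]
[[0.55, 0.002, 0.002, 0.007, -0.0, 0.11, 0.0], [0.55, 0.001, 0.003, 0.007, -0.0, 0.11, 0.0], [0.55, 0.0, 0.002, 0.007, -0.0, 0.11, 0.01]]
ends [ 4.957e+02 -1.000e-01  1.102e+02]
```

arm_command(
  targets=[
    [0.55, 0.005, 0.002, 0.005, 0, 0.11, 0],
    [0.55, 0.005, 0.002, 0.005, 0, 0.11, 0],
    [0.55, 0.004, 0.002, 0.006, 0, 0.11, 0],
    [0.55, 0.003, 0.002, 0.006, 0, 0.11, 0],
    [0.55, 0.003, 0.002, 0.006, 0, 0.11, 0],
  ],
)

```text
time: 17.0
ee_pos: [483.3, -18.9, 115.4]
orientation: [-1.571, -0.0, -0.252]
contact_force: [0.1, -0.6, -0.6]
width: 51.7
```

arm_command(
  targets=[
    [0.55, 0.002, 0.002, 0.007, 0, 0.11, 0],
    [0.55, 0.001, 0.003, 0.007, 0, 0.11, 0],
    [0.55, 0, 0.002, 0.007, 0, 0.11, 0],
    [0.55, 0, 0, 0, 0, 0, 0],
    [0.55, 0, 0, 0, 0, 0, 0],
  ],
)

```text
time: 17.62
ee_pos: [493.2, -0.6, 108.5]
orientation: [-1.571, -0.0, -0.576]
contact_force: [-0.3, -0.6, -0.6]
width: 51.9
```

```bash
python3 - <<'E'
from ov import *
o=ov("c15",(200,160,340,280),lambda o:[(4,o['ee_pos']),(4,[o['ee_pos'][0],o['ee_pos'][1],46])])
plan(o,[496,-0.4,80],down(-.578),2,.55)
E
```

```text
(17.68, array([493.2,  -0.7, 108.5]), array([-1.571, -0.   , -0.577]), 'F', array([0.3, 0.1, 1.6]), 'w', 51.9, 'j', array([ 0.05,  0.56, -0.15,  2.04,  0.15,  0.55, -0.78]))
dist [  2.8   0.3 -28.5] turn [0.    0.001 0.   ]
[[0.55, 0.0011, 0.0143, 0.0009, 0.0, 0.001, 0.0], [0.55, 0.0011, 0.0142, 0.0009, 0.0, 0.0, 0.0]]
ends [ 4.961e+02 -4.000e-01  8.000e+01]
```

View pics/c15.png

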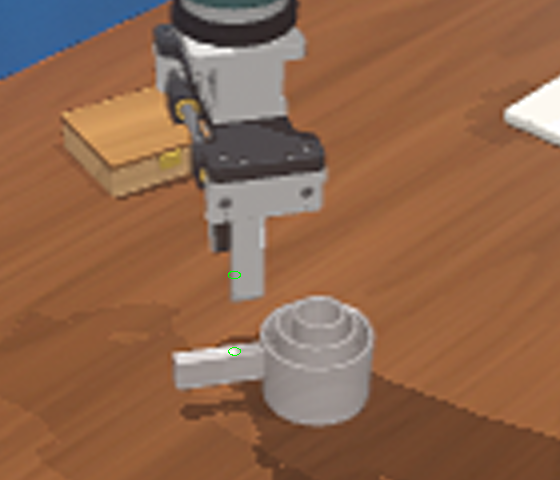

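arm_command(
  targets=[
    [0.55, 0.002, 0.03, 0.002, 0, 0, 0],
    [0.55, 0, 0.03, 0, 0, 0, 0],
    [0.55, 0, 0.02, 0, 0, 0, 0],
    [0.55, 0, 0.01, 0, 0, 0, 0],
    [0.55, 0, 0, 0, 0, 0, 0],
  ],
)

```text
time: 18.3
ee_pos: [495.8, 0.0, 18.2]
orientation: [-1.571, 0.001, -0.578]
contact_force: [0.1, 0.6, -0.5]
width: 51.7
```

arm_command(
  targets=[
    [0.55, 0, 0.003, 0, 0, 0, 0],
    [0.2, 0, 0, 0, 0, 0, 0],
    [0, 0, 0, 0, 0, 0, 0],
    [0, 0, 0, 0, 0, 0, 0],
    [0, 0, 0, 0, 0, 0, 0],
  ],
)

```text
time: 18.92
ee_pos: [496.2, 0.2, 15.6]
orientation: [-1.571, -0.0, -0.578]
contact_force: [0.4, 0.7, 0.4]
width: 15.2
```

arm_command(
  targets=[
    [0, 0, 0, 0, 0, 0, 0],
    [0, 0, 0, 0, 0, 0, 0],
    [0, 0, 0, 0, 0, 0, 0],
  ],
)

```text
time: 19.3
ee_pos: [496.1, 0.3, 15.6]
orientation: [-1.571, 0.0, -0.578]
contact_force: [-0.8, 0.6, 1.8]
width: 11.9
```

```bash
python3 - <<'E'
from ov import *
o=ov("c16",(200,160,340,280),lambda o:[(18,[464.5,-50,66]),(28,[464.5,-50,58]),(38,[464.5,-50,50])])
E
```

```text
(19.35, array([4.961e+02, 3.000e-01, 1.560e+01]), array([-1.571,  0.   , -0.578]), 'F', array([-0.6,  0.2,  2.9]), 'w', 11.7, 'j', array([ 0.01,  0.73, -0.09,  2.08,  0.19,  0.34, -0.82]))
```

View pics/c16.png

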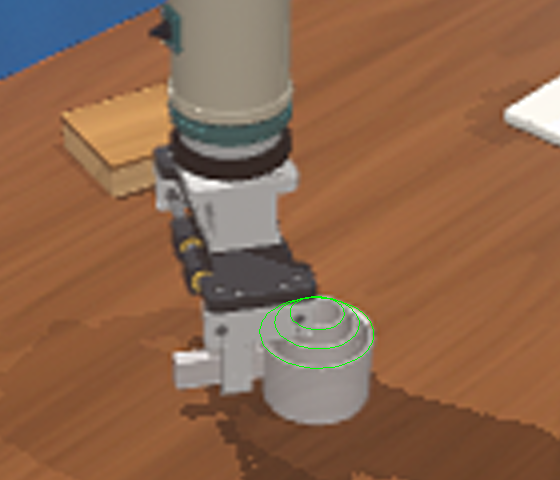

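arm_command(
  targets=[
    [0, 0, -0.006, 0, 0, 0, 0],
    [0, 0, -0.012, 0, 0, 0, 0],
    [0, 0, -0.015, 0, 0, 0, 0],
    [0, 0, -0.01, 0, 0, 0, 0],
    [0, 0, 0, 0, 0, 0, 0],
  ],
)

```text
time: 19.98
ee_pos: [497.0, 0.2, 59.6]
orientation: [-1.569, -0.002, -0.578]
contact_force: [0.6, 0.5, -2.5]
width: 11.8
```

```bash
python3 - <<'E'
from ov import *
def f(o):
    p=o['ee_pos']; Rc=R.from_euler('xyz',o['orientation'])*down(0).inv()
    Rc=R.from_euler('z',-.578); org=p-Rc.apply([0,58,15.2]); global O; O=org
    return [(18,org+[0,0,66]),(28,org+[0,0,58]),(38,org+[0,0,50]),(36,org)]
o=ov("c17",(200,150,340,270),f)
E
```

```text
(20.02, array([4.965e+02, 2.000e-01, 5.910e+01]), array([-1.57e+00, -1.00e-03, -5.78e-01]), 'F', array([ 0.6,  0.3, -2.2]), 'w', 11.8, 'j', array([ 0.03,  0.65, -0.12,  2.07,  0.17,  0.44, -0.81]))
```

View pics/c17.png

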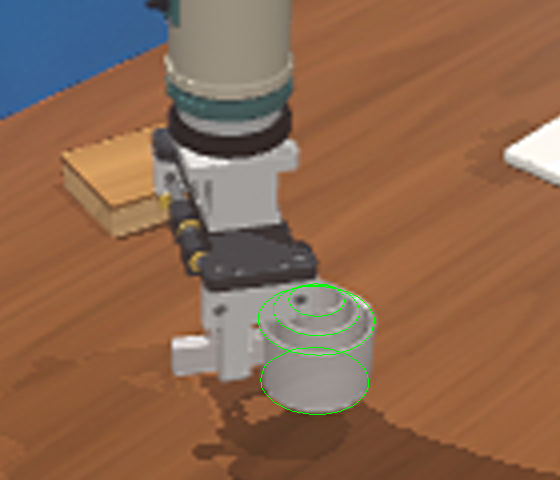

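Lifted level with no sag, and the −2.3 N reading fits 230 g. Next is the move to the show pose.

```bash
cat > tgt.py <<'E'
from h import *
sh=np.array([523.2,-212.2,199.5]); T=R.from_euler('z',.02)*R.from_euler('x',np.pi/6)*R.from_euler('z',-.02)
Rc=T*R.from_euler('z',-.578); org=sh-Rc.apply([0,0,50]); tcp=org+Rc.apply([0,58,15.2]); Rt=T*down(-.578)
E
python3 - <<'E'
from ov import *
from tgt import *
o=arm.get_obs(); print(tcp, Rt.as_euler('xyz'))
o['ee_pos']=o['ee_pos']
plan(o,[525,-60,150],down(-.578),4,0)
o2=dict(o); o2['ee_pos']=np.array([525,-60,150.]); o2['orientation']=down(-.578).as_euler('xyz')
plan(o2,tcp,Rt,11,0)
E
```

```text
[ 554.66875089 -152.64594276  193.32975015] [-1.12558809  0.28535211 -0.51299005]
dist [ 28.5 -60.2  90.9] turn [-0.001 -0.     0.001]
[[0, 0.014, -0.023, -0.009, -0.0, -0.0, 0.0], [0, 0.014, -0.023, -0.009, -0.0, -0.0, 0.0], [0, 0.014, -0.022, -0.008, -0.0, -0.0, 0.0], [0, 0.015, -0.023, -0.009, -0.0, -0.0, 0.0]]
ends [525.  -60.3 150.1]
dist [ 29.7 -92.6  43.3] turn [0.433 0.    0.295]
[[0, 0.007, -0.004, -0.006, 0.04, 0.0, 0.03], [0, 0.007, -0.004, -0.005, 0.04, -0.0, 0.03], [0, 0.007, -0.005, -0.005, 0.04, -0.0, 0.03], [0, 0.006, -0.005, -0.005, 0.04, -0.0, 0.03], [0, 0.006, -0.006, -0.005, 0.04, -0.0, 0.03]]
[[0, 0.006, -0.006, -0.005, 0.04, -0.0, 0.02], [0, 0.006, -0.006, -0.004, 0.04, -0.0, 0.03], [0, 0.006, -0.007, -0.004, 0.04, -0.0, 0.02], [0, 0.006, -0.007, -0.004, 0.04, -0.0, 0.03], [0, 0.005, -0.007, -0.004, 0.04, -0.0, 0.02]]
[[0, 0.005, -0.007, -0.003, 0.03, -0.0, 0.03]]
ends [ 554.3 -152.7  193.4]
```

arm_command(
  targets=[
    [0, 0.014, -0.023, -0.009, 0, 0, 0],
    [0, 0.014, -0.023, -0.009, 0, 0, 0],
    [0, 0.014, -0.022, -0.008, 0, 0, 0],
    [0, 0.014, -0.023, -0.009, 0, 0, 0],
  ],
)

```text
time: 20.52
ee_pos: [523.5, -60.1, 149.6]
orientation: [-1.571, 0.001, -0.578]
contact_force: [0.6, -0.1, -2.1]
width: 11.6
```

arm_command(
  targets=[
    [0, 0.007, -0.004, -0.006, 0.04, 0, 0.03],
    [0, 0.007, -0.004, -0.005, 0.04, 0, 0.03],
    [0, 0.007, -0.005, -0.005, 0.04, 0, 0.03],
    [0, 0.006, -0.005, -0.005, 0.04, 0, 0.03],
    [0, 0.006, -0.006, -0.005, 0.04, 0, 0.03],
  ],
)

```text
time: 21.15
ee_pos: [537.0, -102.1, 168.9]
orientation: [-1.368, 0.151, -0.563]
contact_force: [-0.2, -0.0, -3.9]
width: 11.5
```

arm_command(
  targets=[
    [0, 0.006, -0.006, -0.005, 0.04, 0, 0.02],
    [0, 0.006, -0.006, -0.004, 0.04, 0, 0.03],
    [0, 0.006, -0.007, -0.004, 0.04, 0, 0.02],
    [0, 0.006, -0.007, -0.004, 0.04, 0, 0.03],
    [0, 0.005, -0.007, -0.004, 0.04, 0, 0.02],
  ],
)

```text
time: 21.78
ee_pos: [550.4, -145.1, 188.4]
orientation: [-1.16, 0.265, -0.526]
contact_force: [0.7, 0.1, -3.2]
width: 11.5
```

arm_command(
  targets=[
    [0, 0.005, -0.007, -0.003, 0.03, 0, 0.03],
    [0, 0, 0, 0, 0, 0, 0],
    [0, 0, 0, 0, 0, 0, 0],
    [0, 0, 0, 0, 0, 0, 0],
  ],
)

```text
time: 22.28
ee_pos: [553.1, -151.2, 193.1]
orientation: [-1.128, 0.291, -0.512]
contact_force: [0.3, 0.9, -1.8]
width: 11.7
```

```bash
cat > fin.py <<'E'
from workcell import arm
from h import *
from tgt import *
def fin(name,n1=1):
    o=arm.get_obs();print(st(o))
    plan(o,tcp,Rt,n1,0)
    outs=[]
    q=R.from_euler('xyz',o['orientation'])*down(0).inv()  # = cup rotation up to x-axis: Rc = Rt*down(-.578)^-1*Rz(-.578)
    Rcup=R.from_euler('xyz',o['orientation'])*down(-.578).inv()*R.from_euler('z',-.578); og=o['ee_pos']-Rcup.apply([0,58,15.2])
    print('rim',og+Rcup.apply([0,0,50]),'axis',Rcup.apply([0,0,1]))
    for cn,crop in (("side",(240,110,400,250)),("top",(220,160,420,300))):
        C=cam(arm,cn); im=arm.get_image(cn); big=cv2.resize(im,None,fx=4,fy=4,interpolation=cv2.INTER_CUBIC)
        for r,z in((36,0),(38,50),(28,58),(18,66)):
            cv2.polylines(big,[((proj(C,Rcup.apply(ring(r,z))+og)+.5)*4).astype(np.int32)],True,(0,255,0),1)
        for P in (sh,sh-[0,200,0]): cv2.circle(big,tuple(((proj(C,P)[0]+.5)*4).astype(int)),4,(0,0,255),-1)
        l,t,r,b=[4*x for x in crop]; outs.append(cv2.resize(big[t:b,l:r],None,fx=.95,fy=.95) if cn=="side" else big[t:b,l:r]); cv2.imwrite(f"pics/{name}_{cn}.png",outs[-1])
E
python3 -c "
from fin import *
fin('f1')"
```

```text
(22.27, array([ 553.1, -151.2,  193.1]), array([-1.128,  0.291, -0.512]), 'F', array([ 0.3,  0.9, -1.8]), 'w', 11.7, 'j', array([ 0.76,  0.74, -0.45,  1.56, -0.2 ,  1.13, -0.09]))
dist [ 1.6 -1.4  0.2] turn [ 0.003 -0.001 -0.005]
[[0, 0.0019, -0.0009, -0.0001, 0.003, -0.001, -0.005]]
ends [ 554.6 -152.6  193.3]
rim [ 521.76686509 -210.82551787  199.41538662] axis [ 0.01590724 -0.50043067  0.86563047]
```

View pics/f1_side.png

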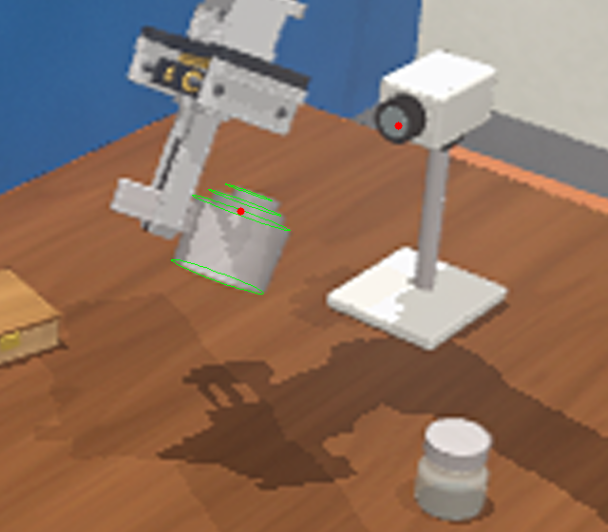

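View pics/f1_top.png

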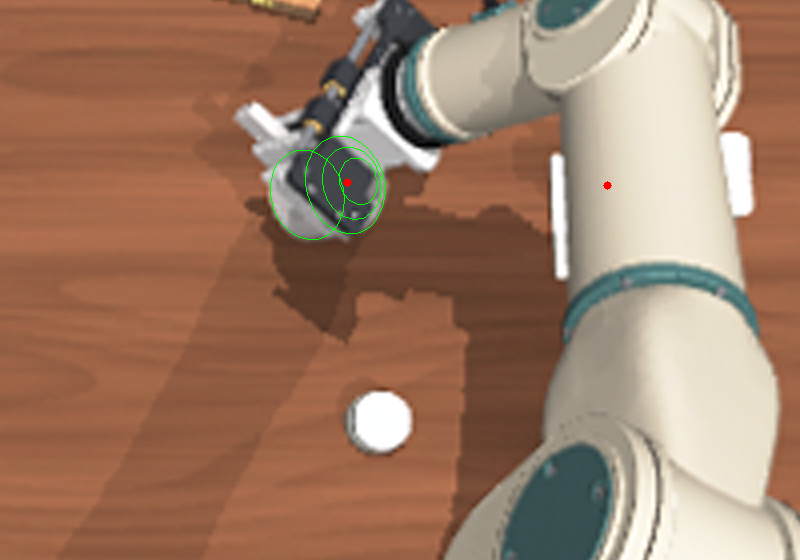

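The side view shows the nest tilted towards the lens. The rim overlay matches with the inner rims seated, and the head stands clear of the arm. I'll hold for 0.6 s and re-check for creep before handing in.

arm_command(
  targets=[
    [0, 0.001, -0.001, 0, 0, 0, 0],
    [0, 0, 0, 0, 0, 0, 0],
    [0, 0, 0, 0, 0, 0, 0],
    [0, 0, 0, 0, 0, 0, 0],
    [0, 0, 0, 0, 0, 0, 0],
  ],
)

```text
time: 23.0
ee_pos: [554.1, -153.4, 193.4]
orientation: [-1.128, 0.291, -0.513]
contact_force: [0.7, 0.6, -2.7]
width: 11.8
```

```bash
python3 -c "
from fin import *
fin('f2')"
```

```text
(23.0, array([ 554.1, -153.4,  193.4]), array([-1.128,  0.291, -0.513]), 'F', array([ 0.7,  0.6, -2.7]), 'w', 11.8, 'j', array([ 0.76,  0.74, -0.45,  1.55, -0.2 ,  1.13, -0.09]))
dist [ 0.6  0.7 -0.1] turn [ 0.002 -0.003 -0.005]
[[0, 0.0002, 0.0004, 0.0008, 0.002, -0.003, -0.005]]
ends [ 554.7 -152.7  193.4]
rim [ 522.64365442 -212.92540255  199.75114508] axis [ 0.01512933 -0.50041844  0.86565148]
```

View pics/f2_side.png

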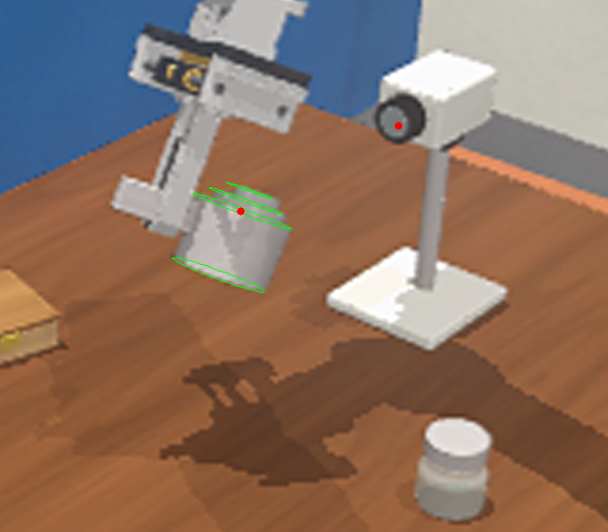

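The nest has not moved in the grip and still matches the overlay. Handing in.

```bash
python3 -c "
from workcell import arm
print(arm.finish_job())"
```

```text
the job is handed in; nothing more can be done
None
```

I nested the steel medium cup in the large one and the small cup in the medium one on the table. I then lifted the nest by the bar handle, about 58 mm from the cup's axis, and handed the job in at about 23 s while still holding it in front of the inspection camera.

- **Nesting:** before the lift, the three rims matched their expected heights of 50, 58 and 66 mm in the side view. The large cup had not moved.
- **Final pose:** worked out from the arm's pose, the mouth centre is at about (523, −213, 200) mm. That is about 1 mm from the show point I estimated at (523, −212, 199.5) mm. The mouth leans 30 degrees towards the lens.
- **Hold:** the last side view showed no slip or sag. The wrist force was about −2.7 N, close to the nest's weight, and finger opening held at 11.8 mm on the handle.
- **Bystanders:** I saw no contact with the bottle, slide box, jar, camera or the coloured look-alikes, though I did not re-measure where they stand.

**Limits of the checks:**
- The two cameras disagreed by about 2–4 mm on cup positions, so I used averages and aligned by overlay.
- The network's lens points missed each other by about 12 mm, so I used lens pixels read from crops, where the two views agreed to about 2 mm.
- The arm blocked the top view of the final pose, so only the side view and the arm's own pose confirm it.

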